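# Clear the cigar box and hold its lid open under the lamp

## Task

Take the round snuff tin off the cigar box's lid and set it down gently, upright and wholly on the cork coaster. Then lift the lid, which has a brass tongue at its front to take hold of, to 60 degrees open and hold it there so that a player can choose a cigar: finish still holding it, because it falls shut when let go. Leave the tankard, the reading glasses and the domino rack where they are.

Things in the scene. Friction and masses are not known exactly. Their poses are not given: they have to be found in the camera images.
- cigar_box: Cedar cigar box, fixed to the table, 150 (its x) x 200 (its y) x 65 mm high without the lid. Origin: centre of its underside, on the table. Its +x axis points from the front (tongue side, nearest the robot) to the hinge side; z up. The lid on top is 150 x 200 x 10 mm, so its upper face is 75 mm above the table when shut. Cigars lie inside.
- lid (a joint): Lid hinge angle in rad: 0 shut, grows as the front edge rises, 1.047 is 60 degrees, stop at 1.9. The lid weighs about 0.2 kg and its hinge is free: it falls shut when let go below about 1.5 rad.
- lid_hinge (a point): Middle of the hinge axis, on the far top rim of the box: 75 mm along the box's +x from its origin and 65 mm above the table. The axis runs along the box's y.
- lid_pull (a point): Grip point of the brass tongue (turns with the lid): centre of the tongue's section, 30 mm out from the lid's front edge. With the lid shut it is 180 mm from the hinge axis towards the box's -x and 5 mm higher than the axis (70 mm above the table). The tongue is a flat bar 20 mm wide (along the box's y), 10 mm thick, reaching 42 mm out from the middle of the lid's front edge, in the plane of the lid, free above, below and at both sides.
- tin: Loose round lidded snuff tin, plain metal, 52 mm diameter, 32 mm high, about 0.09 kg, upright on the shut lid at the start. Origin: centre of its underside; z up.
- coaster: Round cork coaster, fixed to the table, 100 mm diameter, 6 mm thick, to the left or right of the box. Origin: centre of its underside, on the table.
- tankard: Bystander: pewter tankard, 86 mm diameter, 125 mm high, one handle at its +y side (reaching about 85 mm from the axis), standing on the side of the box away from the coaster. Origin: centre of its underside.
- glasses: Bystander: folded horn-rimmed reading glasses, about 40 (x) x 136 (y) x 40 mm high. Origin: centre of the underside.
- domino_rack: Bystander: wooden rack with six ivory dominoes standing in it, 46 (x) x 170 (y) x 62 mm high. Origin: centre of the underside.
Not all that is in view belongs to the job. Of the things that look like the coaster, the smallest one is meant.

How it is judged:
By the outcome, as a careful person would: the job done as asked, in the order asked, and still so for the second after the job is handed in, while the arm keeps its last pose, push and grip.
It also fails if it takes over 45 s, if anything falls off the work surface, if the arm or the gripper's body presses on something with over 40 N, if the wrist force passes 120 N, or if a joint passes its speed limit or range.

## Robot

A 6-joint arm with a two-finger parallel gripper is mounted at the origin on the work surface. World frame = base frame: x ahead of the robot, y to its left, z up, the work surface at z = 0. Lengths are in mm, angles in degrees, forces in N, time in s.
With the tool pointing down it reaches from about 300 to 850 mm from the base axis. Payload 4.2 kg.
Tool frame: the origin (TCP) lies between the finger pads; the fingertips stand 8 mm ahead of it and the grasp point (between the pads) lies 11 mm behind it; x points along the fingers, y is the direction in which the jaws open and shut, and the axes are right-handed (so a half turn about x gives the same grasp; the last joint's range is limited). The gripper opens to 91 mm and grips with 3 to 60 N. Pads are 32 mm wide; open, the fingers measure 118 mm over their backs; the gripper's body (76 mm by 178 mm) begins 60 mm behind the grasp point.
Start: joints at [-77.12, 18.312, 89.639, -0, 72.044, -1.146], TCP at [139.36, -557.872, 221.976] pointing down, gripper open.
Joint ranges: [-177.97, 177.97], [-48.28, 115.42], [12.27, 149.76], [-77.06, 257.06], [2.81, 150.46], [-146.56, 146.56]. Speed limits (degrees/s): [147.25, 147.25, 180, 180, 180, 180].

## Interface

Orientations are given as [roll, pitch, yaw] about the fixed x, y, z axes, in that order (R = Rz(yaw) Ry(pitch) Rx(roll)).
In Python, from workcell import env gives the robot as it stands.
- The arm moves only by the tool arm_command, never from a script. Its arguments are lists of equal length, an entry for each row: "slide": the shift along the tool's x, y, z in cm, a list of three; "turn": the turn, a rotation vector about the tool's x, y, z in rad, a list of three; "grip": the closure in counts, from 0 (fully open) to 255 (shut). A call has 1 to 20 rows; each row is the pose to reach, as a shift and turn from the pose commanded when the call began, along the tool's axes at that moment; what a row does not reach only later rows make up. A row lasts 1/12 s, in which the tool goes at most 41.7 mm and 7.16 degrees, less where a joint would pass 70% of its speed; a pose out of reach is approached as far as the arm can. A call with a gripper value outside its range is refused whole. The fingers move at their own pace and stop on an object; "newtons" is the grip in N (left out, the last holds). Time passes only in rows, so rows that repeat a pose let the fingers close. It gives the time, the measured TCP pose, the force and the opening at its end, in the units of the state.
- env.state(): the state, without advancing time (a new reading comes with each control period).
- env.grab_frame(name): name is "scene" or "top" or "wrist"; returns (picture, depth): 420x560x3 uint8, red, green, blue; 420x560 float32, mm along the optical axis (not along the pixel's ray), 0 where there is no reading.
- env.calibration(name): a dict with "K" (3x3 intrinsics, pixels), "camera_from_world" (4x4, takes a point from world to camera coordinates); the wrist camera has in their place "T_tool_cam" (4x4, takes a point from camera to tool coordinates, whose origin is the TCP and whose axes are the tool frame's). Camera axes: x right, y up, looking along -z (the intrinsics and any distortion apply to the point x, -y, -z); pixel columns grow to the right and rows downward; lengths in mm; the calibration is good to about 2 mm. A picture is of the moment at which its call begins: read the wrist's pose just before it. calibration takes no time and is no camera call.
- env.job_done(): hands the job in, once; it reports no verdict.
Trained networks look in the newest picture that a camera, given by its name, has taken for a name from the list of things; names that differ only in an ending like _2 or _b are one class to them, and where a whole thing is asked for, a point or a joint stands for the part that bears it (a point fixed in the world has none). Each returns a list of dicts, best first, with "p" (0 to 1); they miss things now and then, are a little off and sometimes report something else, mostly with a low value. They report only what shows in the picture. A call takes as long as a camera call. They do not tell look-alikes from the thing itself.
- env.search_frame(camera, label): "point" ([x, y, z] in mm, in world coordinates, good to about 4 mm: the middle of the surface that is visible of it).
The state is a dict: "time_s": time; "qpos": joint angles; "qvel": joint speeds; "effort": joint torques, N m; "ee_pos": TCP position; "ee_rot": TCP orientation; "force": force on the tool from outside, world axes, zero at the start; "torque": the same for the moment, N m; "gripper_width": finger opening in mm.
Only numpy, scipy, OpenCV 4.12 (cv2) and the standard library are available. Lean on these libraries where they do the work, as an engineer would, in place of code of your own. Each camera call takes 0.05 s, during which the arm holds its last target.

## Working session

There is one attempt and no reset: what is moved stays moved. The work goes in short steps, Python scripts to look and compute and a tool call to move; the robot and the scene stay as the last step left them, time stands still between calls to the robot, and variables do not carry over. Pictures are saved under pics/ and viewed, and the job is handed in when it is done.

Besides the shell and the picture viewer there is one more tool, called after "Request:" in YAML: its name, and indented under it one key for each argument. arm_command: Moves the arm, as the interface text tells. Its arguments: {"type":"object","properties":{"slide":{"type":"array","items":{"type":"array","items":{"type":"number"}}},"turn":{"type":"array","items":{"type":"array","items":{"type":"number"}}},"grip":{"type":"array","items":{"type":"number"}},"newtons":{"type":"number"}},"required":["slide","turn","grip"]}

```bash
ls; mkdir -p pics; python3 - <<'E'
from workcell import env
import cv2,numpy as np
print(env.state())
for n in ["scene","top"]:
    p,d=env.grab_frame(n); cv2.imwrite(f"pics/{n}0.png",p[:,:,::-1]); np.save(f"pics/{n}0.npy",d)
    c=env.calibration(n); print(n,c)
    for l in ["cigar_box","lid","lid_pull","tin","coaster","tankard","glasses","domino_rack"]:
        print(n,l,[(np.round(r["point"]).tolist(),round(r["p"],2)) for r in env.search_frame(n,l)])
print(env.state()["time_s"])
E
```

```text
pics
{'time_s': 0.0, 'qpos': array([-7.71193723e+01,  1.83518073e+01,  8.97084697e+01, -6.46424306e-04,
        7.20436742e+01, -1.14748464e+00]), 'qvel': array([-0.07965169, -0.08095508,  0.11883101, -0.04074553,  0.04292786,
        0.00435234]), 'effort': array([-4.73939019e-05, -4.12464237e+01, -2.31975389e+01,  7.29007297e-02,
        4.58333921e-02, -1.52636926e-04]), 'ee_pos': array([ 139.24752171, -557.36052119,  221.10462698]), 'ee_rot': array([-90.80874676,  89.89604703, 103.21956539]), 'force': array([0.03557978, 0.68302329, 0.31849494]), 'torque': array([-0.0003622 , -0.01636927, -0.02541837]), 'gripper_width': 91.08156183362694}
scene {'K': array([[455.36578042,   0.        , 284.38643909],
       [  0.        , 455.36578042, 212.97312575],
       [  0.        ,   0.        ,   1.        ]]), 'camera_from_world': array([[-6.07817149e-02,  9.98059631e-01,  1.35113442e-02,
         2.12036886e+01],
       [-8.57258608e-01, -5.91311589e-02,  5.11479407e-01,
         3.73457980e+02],
       [ 5.11285890e-01,  1.95058794e-02,  8.59189304e-01,
        -1.54878683e+03],
       
[... 853 characters left out ...]
 2.69462845e-02,  4.96741122e-02,
        -4.73783423e+02],
       [-4.98140872e-02,  4.54801541e-03,  9.98748153e-01,
        -1.17926389e+03],
       [ 0.00000000e+00,  0.00000000e+00,  0.00000000e+00,
         1.00000000e+00]])}
top cigar_box [([595.0, -17.0, 76.0], 0.79)]
top lid [([596.0, -16.0, 69.0], 0.97)]
top lid_pull [([600.0, -19.0, 70.0], 0.92)]
top tin [([591.0, -61.0, 109.0], 0.84), ([680.0, -282.0, 26.0], 0.36)]
top coaster [([288.0, 183.0, 11.0], 0.9), ([263.0, 355.0, 12.0], 0.78), ([443.0, 302.0, 7.0], 0.55), ([594.0, -59.0, 108.0], 0.26)]
top tankard [([480.0, -313.0, 63.0], 0.84)]
top glasses [([680.0, -282.0, 27.0], 0.87)]
top domino_rack [([697.0, 304.0, 26.0], 0.6)]
0.9
```

View pics/top0.png

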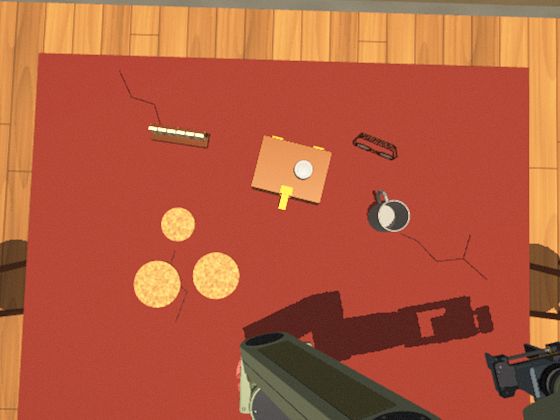

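View pics/scene0.png

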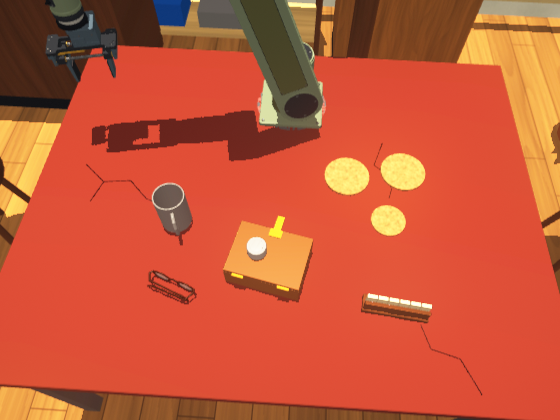

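The top view shows the box at about (291,170), the tin on it at (303,170), the yellow tongue at (285,197), and three cork discs. The smallest disc, at (178,224), is the coaster. Next I'll measure these from depth and colour.

```bash
cat > h.py <<'E'
import numpy as np,cv2
from workcell import env
from scipy.spatial.transform import Rotation as R
def cloud(d,name,Tcw=None):
    c=env.calibration(name);K=c["K"]
    v,u=np.mgrid[:d.shape[0],:d.shape[1]]
    X=(u-K[0,2])/K[0,0]*d; Y=(v-K[1,2])/K[1,1]*d
    P=np.stack([X,-Y,-d],-1)
    if name=="wrist":
        T=c["T_tool_cam"]; return P@T[:3,:3].T+T[:3,3]
    T=np.linalg.inv(c["camera_from_world"]); return P@T[:3,:3].T+T[:3,3]
E
python3 - <<'E'
from h import *
for n in ["top","scene"]:
    p=cv2.imread(f"pics/{n}0.png");d=np.load(f"pics/{n}0.npy");W=cloud(d,n)
    x,y,z=W[...,0],W[...,1],W[...,2]
    tab=(abs(x-550)<60)&(abs(y-150)<30); print(n,"table z",np.median(z[tab]))
    m=(abs(x-600)<150)&(abs(y+20)<150)&(z>62)&(z<90)
    lid=m
    r=cv2.minAreaRect(W[lid][:,:2].astype(np.float32));print("rect incl tongue",r)
    hsv=cv2.cvtColor(p,cv2.COLOR_BGR2HSV)
    yel=m&(hsv[...,0]>22)&(hsv[...,0]<35)&(hsv[...,1]>180)
    print("tongue n",yel.sum(),W[yel].mean(0),W[yel].min(0),W[yel].max(0))
    l2=m&(abs(z-75)<7)&~cv2.dilate(yel.astype(np.uint8),np.ones((3,3))).astype(bool)
    l2=cv2.morphologyEx(l2.astype(np.uint8),cv2.MORPH_OPEN,np.ones((9,9))).astype(bool)
    print("lid",cv2.minAreaRect(W[l2][:,:2].astype(np.float32)),np.median(z[l2]))
    t=(abs(x-595)<60)&(abs(y+60)<60)&(z>98)
    print("tin",cv2.minEnclosingCircle(W[t][:,:2].astype(np.float32)),W[t].mean(0),t.sum())
    c=(abs(x-443)<75)&(abs(y-303)<75)&(hsv[...,0]>12)&(hsv[...,0]<35)&(hsv[...,2]>140)
    print("coaster",cv2.minEnclosingCircle(W[c][:,:2].astype(np.float32)),W[c].mean(0))
E
```

```text
top table z -0.5359700913278402
rect incl tongue ((584.1317138671875, -22.281593322753906), (200.3524169921875, 199.32559204101562), 76.989990234375)
tongue n 7 [604.57841978 -42.90446369  71.64706007] [ 490.574329   -113.58108944   67.53438996] [692.36919784  20.76322618  76.28729386]
lid ((602.3064575195312, -26.543655395507812), (199.8646240234375, 152.86355590820312), 77.62462615966797) 74.47442969801352
tin ((595.7379760742188, -57.851253509521484), 26.067930221557617) [595.03429343 -57.99556553 106.66463005] 282
coaster ((439.7695617675781, 303.8326416015625), 50.39132308959961) [439.27963575 303.62668448   5.31698184]
scene table z -0.21726773584884995
rect incl tongue ((585.3759155273438, -22.978614807128906), (201.0558624267578, 200.04383850097656), 77.52507019042969)
tongue n 238 [559.49931345 -16.52408667  74.35703162] [ 487.81297743 -114.88610853   64.5498217 ] [696.7357943   29.18618121  82.28611763]
lid ((602.6732177734375, -26.598838806152344), (200.23976135253906, 151.7961883544922), 77.644287109375) 74.66459072156249
tin ((597.9281005859375, -58.42337417602539), 26.480892181396484) [599.80232689 -57.91473949 106.15349307] 315
coaster ((439.1340026855469, 304.2081604003906), 51.54743194580078) [441.72634195 304.53760686   5.9481461 ]
```

```bash
cat >> h.py <<'E'
BX=np.radians(-12.4); bx=np.array([np.cos(BX),np.sin(BX),0]); by=np.array([-np.sin(BX),np.cos(BX),0]); ez=np.array([0,0,1.])
C=np.array([602.5,-26.6,0]); H=C+75*bx+65*ez
def rot(a,s=1):  # tool x = pointing angle a deg below horizontal along box x ; jaw = s*by
    a=np.radians(a); X=np.cos(a)*bx-np.sin(a)*ez; Y=s*by; return np.stack([X,Y,np.cross(X,Y)],1)
def cur():
    s=env.state(); return s["ee_pos"],R.from_euler('xyz',s["ee_rot"],degrees=True).as_matrix()
def delta(p,Rt,p0=None,R0=None):
    if p0 is None: p0,R0=cur()
    return np.round(R0.T@(np.array(p)-p0)/10,2), np.round(R.from_matrix(R0.T@Rt).as_rotvec(),3)
E
python3 - <<'E'
from h import *
p,Rc=cur();print(np.round(Rc,3))
for s in (1,-1): print(s,delta([597,-58,175],rot(90,s)))
print(H)
E
```

```text
[[ 0.     0.242 -0.97 ]
 [-0.    -0.97  -0.242]
 [-1.     0.     0.   ]]
1 (array([  4.69, -37.41, -56.52]), array([-2.68,  0.  , -0.  ]))
-1 (array([  4.69, -37.41, -56.52]), array([ 0.461, -0.   , -0.   ]))
[675.75042088 -42.70514954  65.        ]
```

Request:
arm_command:
  slide:
    - [4.7,-37.4,-56.5]
    - [4.7,-37.4,-56.5]
    - [4.7,-37.4,-56.5]
    - [4.7,-37.4,-56.5]
    - [4.7,-37.4,-56.5]
    - [4.7,-37.4,-56.5]
    - [4.7,-37.4,-56.5]
    - [4.7,-37.4,-56.5]
    - [4.7,-37.4,-56.5]
    - [4.7,-37.4,-56.5]
    - [4.7,-37.4,-56.5]
    - [4.7,-37.4,-56.5]
    - [4.7,-37.4,-56.5]
    - [4.7,-37.4,-56.5]
    - [4.7,-37.4,-56.5]
    - [4.7,-37.4,-56.5]
    - [4.7,-37.4,-56.5]
    - [4.7,-37.4,-56.5]
    - [4.7,-37.4,-56.5]
    - [4.7,-37.4,-56.5]
  turn:
    - [0.461,0,0]
    - [0.461,0,0]
    - [0.461,0,0]
    - [0.461,0,0]
    - [0.461,0,0]
    - [0.461,0,0]
    - [0.461,0,0]
    - [0.461,0,0]
    - [0.461,0,0]
    - [0.461,0,0]
    - [0.461,0,0]
    - [0.461,0,0]
    - [0.461,0,0]
    - [0.461,0,0]
    - [0.461,0,0]
    - [0.461,0,0]
    - [0.461,0,0]
    - [0.461,0,0]
    - [0.461,0,0]
    - [0.461,0,0]
  grip: [0,0,0,0,0,0,0,0,0,0,0,0,0,0,0,0,0,0,0,0]
  newtons: 12

```text
time_s: 2.57
ee_pos: [596.0, -59.0, 174.9]
ee_rot: [43.9, 89.9, -148.5]
force: [1.0, -0.3, 0.3]
gripper_width: 91.0
```

Now a wrist-camera check of the tin's position.

```bash
python3 - <<'E'
from h import *
p0,R0=cur();print(env.state()["qpos"])
p,d=env.grab_frame("wrist");cv2.imwrite("pics/w1.png",p[:,:,::-1])
W=cloud(d,"wrist")@R0.T+p0
z=W[...,2]; ok=d>0
t=ok&(z>98)&(z<115)&(np.hypot(W[...,0]-597,W[...,1]+58)<50)
print("tin",cv2.minEnclosingCircle(W[t][:,:2].astype(np.float32)),W[t].mean(0),t.sum())
m=ok&(z>68)&(z<82)
print("lid z",np.median(z[m]),W[m][:,:2].min(0),W[m][:,:2].max(0))
print(delta([597,-58,87],rot(90,-1)), np.round(R0,3))
E
```

```text
[-6.72688834e+00  2.23113450e+01  9.05539622e+01 -4.97422011e-02
  6.71929783e+01  9.57057896e+01]
tin ((596.440673828125, -59.87737274169922), 25.98607063293457) [598.20567258 -60.27768599 106.88671111] 2791
lid z 74.82978319786983 [ 485.49277317 -323.58097015] [696.61061833  81.88374773]
(array([ 8.81, -0.16, -0.09]), array([-0.001,  0.001, -0.001])) [[-0.001 -0.215 -0.977]
 [-0.001 -0.977  0.215]
 [-1.     0.001  0.001]]
```

View pics/w1.png

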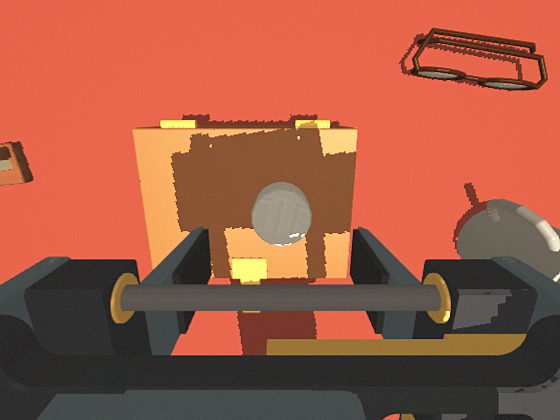

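The tin at (281,213) sits between the fingers, within about 1 mm of the tool axis. I'll descend and grip it gently.

Request:
arm_command:
  slide:
    - [3,0,0]
    - [5.5,0,0]
    - [7.5,0,0]
    - [8.5,0,0]
    - [8.8,0,0]
    - [8.8,0,0]
    - [8.8,0,0]
    - [8.8,0,0]
    - [8.8,0,0]
    - [8.8,0,0]
    - [8.8,0,0]
    - [8.8,0,0]
    - [8.8,0,0]
    - [8.8,0,0]
    - [8.8,0,0]
    - [8.8,0,0]
    - [8.8,0,0]
  turn:
    - [0,0,0]
    - [0,0,0]
    - [0,0,0]
    - [0,0,0]
    - [0,0,0]
    - [0,0,0]
    - [0,0,0]
    - [0,0,0]
    - [0,0,0]
    - [0,0,0]
    - [0,0,0]
    - [0,0,0]
    - [0,0,0]
    - [0,0,0]
    - [0,0,0]
    - [0,0,0]
    - [0,0,0]
  grip: [0,0,0,0,0,0,0,255,255,255,255,255,255,255,255,255,255]
  newtons: 12

```text
time_s: 4.03
ee_pos: [596.9, -58.2, 87.0]
ee_rot: [119.3, 90.0, -73.1]
force: [-1.9, -0.6, 1.4]
gripper_width: 51.3
```

```bash
python3 - <<'E'
from h import *
p0,R0=cur()
print(delta(p0+[0,0,80],rot(90,-1)));print(delta([439.5,304,80],rot(90,-1)))
E
```

```text
(array([-8.,  0., -0.]), array([ 0., -0., -0.]))
(array([  0.69, -32.  ,  23.14]), array([ 0., -0., -0.]))
```

Request:
arm_command:
  slide:
    - [-2,0,0]
    - [-5,0,0]
    - [-8,0,0]
    - [-8,-2,1.5]
    - [-8,-5,3.5]
    - [-8,-8,5.8]
    - [-8,-11,8]
    - [-8,-14,10.2]
    - [-8,-17,12.3]
    - [-8,-20,14.5]
    - [-8,-23,16.6]
    - [-7,-26,18.8]
    - [-5,-29,21]
    - [-2,-31,22.4]
    - [0,-32,23.1]
    - [0.7,-32,23.1]
    - [0.7,-32,23.1]
    - [0.7,-32,23.1]
    - [0.7,-32,23.1]
    - [0.7,-32,23.1]
  turn:
    - [0,0,0]
    - [0,0,0]
    - [0,0,0]
    - [0,0,0]
    - [0,0,0]
    - [0,0,0]
    - [0,0,0]
    - [0,0,0]
    - [0,0,0]
    - [0,0,0]
    - [0,0,0]
    - [0,0,0]
    - [0,0,0]
    - [0,0,0]
    - [0,0,0]
    - [0,0,0]
    - [0,0,0]
    - [0,0,0]
    - [0,0,0]
    - [0,0,0]
  grip: [255,255,255,255,255,255,255,255,255,255,255,255,255,255,255,255,255,255,255,255]

```text
time_s: 5.7
ee_pos: [441.3, 303.7, 81.3]
ee_rot: [-137.9, 89.8, 29.7]
force: [-0.3, 0.1, -0.8]
gripper_width: 51.6
```

```bash
python3 - <<'E'
from h import *
p,d=env.grab_frame("wrist");p0,R0=cur();print(p0);cv2.imwrite("pics/w2.png",p[:,:,::-1])
W=cloud(d,"wrist")@R0.T+p0
hsv=cv2.cvtColor(p[:,:,::-1].copy(),cv2.COLOR_BGR2HSV)
c=(d>0)&(np.hypot(W[...,0]-440,W[...,1]-304)<75)&(W[...,2]<14)&(hsv[...,0]>12)&(hsv[...,0]<35)
q=W[c];print("coaster",cv2.minEnclosingCircle(q[:,:2].astype(np.float32)),np.median(q[:,2]),q.min(0),q.max(0))
p,d=env.grab_frame("top");cv2.imwrite("pics/t2.png",p[:,:,::-1])
E
```

```text
[441.09730432 303.64887581  81.22754823]
coaster ((438.55419921875, 303.7956848144531), 50.530067443847656) 5.7157549306838575 [407.77405279 253.2705121   -1.18123616] [487.48817354 354.26004499   8.31587774]
```

View pics/w2.png

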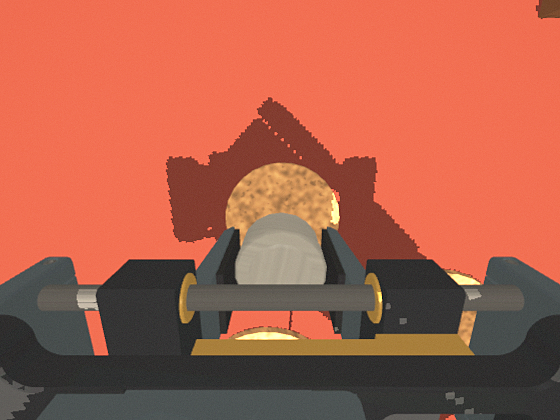

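The tin is held upright and centred over the small coaster, at (281,255) in the wrist view. Lowering it slowly now.

Request:
arm_command:
  slide:
    - [2,0,0]
    - [3.5,0,0]
    - [4.7,0,0]
    - [5.4,0,0]
    - [5.7,0,0]
    - [5.9,0,0]
    - [6.0,0,0]
    - [6.1,0,0]
    - [6.15,0,0]
    - [6.2,0,0]
    - [6.2,0,0]
    - [6.2,0,0]
  turn:
    - [0,0,0]
    - [0,0,0]
    - [0,0,0]
    - [0,0,0]
    - [0,0,0]
    - [0,0,0]
    - [0,0,0]
    - [0,0,0]
    - [0,0,0]
    - [0,0,0]
    - [0,0,0]
    - [0,0,0]
  grip: [255,255,255,255,255,255,255,255,255,255,255,255]

```text
time_s: 6.8
ee_pos: [440.0, 304.1, 18.1]
ee_rot: [-151.2, 90.0, 16.5]
force: [-0.1, -0.6, -0.7]
gripper_width: 51.9
```

Request:
arm_command:
  slide:
    - [0.03,0,0]
    - [0.06,0,0]
    - [0.08,0,0]
    - [0.08,0,0]
  turn:
    - [0,0,0]
    - [0,0,0]
    - [0,0,0]
    - [0,0,0]
  grip: [255,255,255,255]

```text
time_s: 7.13
ee_pos: [440.0, 304.1, 18.1]
ee_rot: [-145.3, 90.0, 22.3]
force: [-1.3, -0.2, 6.3]
gripper_width: 51.8
```

Contact: Fz rose to about 6 N, so the tin rests on the coaster. I'll ease off, release and retreat upward.

Request:
arm_command:
  slide:
    - [-0.05,0,0]
    - [-0.05,0,0]
    - [-0.05,0,0]
    - [-0.05,0,0]
    - [-0.05,0,0]
    - [-0.05,0,0]
    - [-0.05,0,0]
    - [-0.05,0,0]
    - [-0.05,0,0]
    - [-1.0,0,0]
    - [-3,0,0]
    - [-6,0,0]
    - [-9,0,0]
    - [-12,0,0]
    - [-12,0,0]
    - [-12,0,0]
  turn:
    - [0,0,0]
    - [0,0,0]
    - [0,0,0]
    - [0,0,0]
    - [0,0,0]
    - [0,0,0]
    - [0,0,0]
    - [0,0,0]
    - [0,0,0]
    - [0,0,0]
    - [0,0,0]
    - [0,0,0]
    - [0,0,0]
    - [0,0,0]
    - [0,0,0]
    - [0,0,0]
  grip: [255,120,90,60,30,0,0,0,0,0,0,0,0,0,0,0]

```text
time_s: 8.47
ee_pos: [440.9, 304.7, 139.7]
ee_rot: [-135.3, 89.7, 32.3]
force: [-0.7, 0.1, 0.2]
gripper_width: 91.1
```

```bash
python3 - <<'E'
from h import *
p0,R0=cur();print(p0,env.state()["gripper_width"])
p,d=env.grab_frame("wrist");cv2.imwrite("pics/w3.png",p[:,:,::-1])
W=cloud(d,"wrist")@R0.T+p0
t=(d>0)&(np.hypot(W[...,0]-440,W[...,1]-304)<60)&(W[...,2]>30)&(W[...,2]<50)
q=W[t];print("tin",cv2.minEnclosingCircle(q[:,:2].astype(np.float32)),np.median(q[:,2]))
# pre-grasp on tongue
for a in (45,50,60):
  X=rot(a,-1)[:,0]; G=C-107*bx+70*ez
  print(a,"G",G,"TCP",G+11*X,"pre",delta(G+11*X-90*X,rot(a,-1)))
E
```

```text
[440.9252234  304.68215708 139.65276564] 91.13817459584513
tin ((439.6531677246094, 304.18939208984375), 25.966379165649414) 38.092296089318985
45 G [497.99606622  -3.62331999  70.        ] TCP [505.59279372  -5.29356886  62.22182541] pre (array([ 1.19, 28.8 , -6.68]), array([-0.   ,  0.784,  0.001]))
50 G [497.99606622  -3.62331999  70.        ] TCP [504.90178745  -5.14164128  61.57351113] pre (array([ 0.73, 28.8 , -7.19]), array([-0.   ,  0.697,  0.001]))
60 G [497.99606622  -3.62331999  70.        ] TCP [503.36776375  -4.80436429  60.47372056] pre (array([-0.06, 28.8 , -8.32]), array([-0.   ,  0.523,  0.001]))
```

View pics/w3.png

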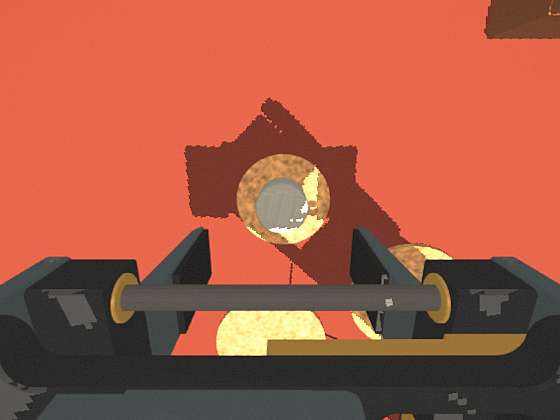

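The tin stands upright in the centre of the coaster: offset under 1 mm, top at 38 mm. Next is the tongue approach, tilted 50° below horizontal with the jaws along the box's y.

Request:
arm_command:
  slide:
    - [0.7,3,-0.7]
    - [0.7,6,-1.5]
    - [0.7,10,-2.5]
    - [0.7,14,-3.5]
    - [0.7,18,-4.5]
    - [0.7,22,-5.5]
    - [0.7,25,-6.4]
    - [0.7,27.5,-7]
    - [0.7,28.8,-7.2]
    - [0.7,28.8,-7.2]
    - [0.7,28.8,-7.2]
    - [0.7,28.8,-7.2]
    - [0.7,28.8,-7.2]
    - [0.7,28.8,-7.2]
  turn:
    - [0,0,0]
    - [0,0.1,0]
    - [0,0.2,0]
    - [0,0.3,0]
    - [0,0.4,0]
    - [0,0.5,0]
    - [0,0.6,0]
    - [0,0.697,0]
    - [0,0.697,0]
    - [0,0.697,0]
    - [0,0.697,0]
    - [0,0.697,0]
    - [0,0.697,0]
    - [0,0.697,0]
  grip: [0,0,0,0,0,0,0,0,0,0,0,0,0,0]

```text
time_s: 9.68
ee_pos: [448.6, -10.2, 156.3]
ee_rot: [-178.0, 52.3, -9.4]
force: [-0.4, 1.0, 0.5]
gripper_width: 91.1
```

```bash
python3 - <<'E'
from h import *
p0,R0=cur();print(p0,env.state()["qpos"])
p,d=env.grab_frame("wrist");cv2.imwrite("pics/w4.png",p[:,:,::-1])
W=cloud(d,"wrist")@R0.T+p0
L=(W-C)@np.stack([bx,by,ez],1)   # box frame
hsv=cv2.cvtColor(p[:,:,::-1].copy(),cv2.COLOR_BGR2HSV)
t=(d>0)&(L[...,0]<-78)&(L[...,0]>-130)&(abs(L[...,1])<40)&(L[...,2]>55)&(L[...,2]<85)
q=L[t];print("tongue box frame",t.sum(),q.min(0),q.max(0),np.median(q,0))
for a,b in((-115,-105),(-100,-90)):
    k=q[(q[:,0]>a)&(q[:,0]<b)&(q[:,2]>72)]; print(a,k.min(0),k.max(0)) if len(k) else 0
m=(d>0)&(L[...,0]>-90)&(L[...,0]<0)&(abs(L[...,1])<130)&(L[...,2]>72)&(L[...,2]<80)
print("lid",np.percentile(L[m],[1,99],axis=0))
X=rot(50,-1)[:,0]; G=C-107*bx+70*ez
print(R0[:,0],X,delta(G+11*X,rot(50,-1)))
E
```

```text
[448.62928665 -10.17656709 156.33380719] [  2.51732782  -2.0742666  137.7941663  -45.52844476  10.19139595
 146.50688046]
tongue box frame 860 [-118.34683613  -11.50400873   65.92290141] [-78.06364596   8.56817171  76.73829398] [-99.76705777  -1.66087936  74.70267588]
-115 [-114.98367229  -11.50209      72.49815864] [-105.0484313     8.56817171   76.40242665]
-100 [-99.98768729 -11.33302964  72.42367248] [-90.03981241   8.26149315  76.73829398]
lid [[-83.32097036 -98.917318    73.00944139]
 [ -0.8783739   95.5343423   77.3648773 ]]
[ 0.60337618 -0.09985707 -0.79117997] [ 0.62779284 -0.13802921 -0.76604444] (array([10.85, -1.37,  1.51]), array([0.007, 0.041, 0.032]))
```

View pics/w4.png

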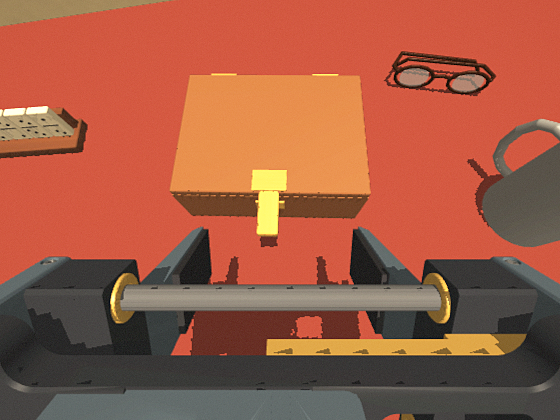

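The tongue in this view runs from (267,195) to (268,235). The arm fell short of the 50° pose: joint 6 is at its limit and the wrist is near singular. I'll use a steeper 70° tilt instead.

```bash
python3 - <<'E'
from h import *
for a in (70,75):
  X=rot(a,-1)[:,0]; G=C-107*bx-1*by+70*ez
  print(a,delta(G+11*X-70*X,rot(a,-1)))
E
```

```text
70 (array([ 4.13, -1.48, -0.24]), array([ 0.012, -0.308,  0.031]))
75 (array([ 4.3 , -1.47, -0.72]), array([ 0.013, -0.396,  0.03 ]))
```

Request:
arm_command:
  slide:
    - [1,-0.5,0]
    - [2,-1,0]
    - [3,-1.5,-0.1]
    - [4.1,-1.5,-0.2]
    - [4.1,-1.5,-0.2]
    - [4.1,-1.5,-0.2]
    - [4.1,-1.5,-0.2]
    - [4.1,-1.5,-0.2]
    - [4.1,-1.5,-0.2]
    - [4.1,-1.5,-0.2]
  turn:
    - [0,-0.1,0]
    - [0.01,-0.2,0.03]
    - [0.012,-0.308,0.031]
    - [0.012,-0.308,0.031]
    - [0.012,-0.308,0.031]
    - [0.012,-0.308,0.031]
    - [0.012,-0.308,0.031]
    - [0.012,-0.308,0.031]
    - [0.012,-0.308,0.031]
    - [0.012,-0.308,0.031]
  grip: [0,0,0,0,0,0,0,0,0,0]

```text
time_s: 10.57
ee_pos: [476.2, -1.1, 125.7]
ee_rot: [179.9, 69.9, -12.6]
force: [0.1, -0.7, -1.5]
gripper_width: 90.9
```

```bash
python3 - <<'E'
from h import *
p0,R0=cur();print(p0,env.state()["qpos"])
X=rot(70,-1)[:,0]; G=C-107*bx-1*by+70*ez
print(delta(G+11*X-70*X,rot(70,-1)),delta(G+11*X,rot(70,-1)))
E
```

```text
[476.22320734  -1.06937623 125.6798712 ] [  1.86720622   6.86045421 124.48921428 -10.00945266  29.54805647
 112.25730131]
(array([ 0.08, -0.12, -0.15]), array([-0.002, -0.001, -0.001])) (array([ 7.08, -0.13, -0.14]), array([-0.002, -0.001, -0.001]))
```

Request:
arm_command:
  slide:
    - [2,-0.1,-0.1]
    - [4.5,-0.1,-0.1]
    - [6.3,-0.1,-0.1]
    - [7.1,-0.1,-0.1]
    - [7.1,-0.1,-0.1]
    - [7.1,-0.1,-0.1]
    - [7.1,-0.1,-0.1]
    - [7.1,-0.1,-0.1]
    - [7.1,-0.1,-0.1]
    - [7.1,-0.1,-0.1]
    - [7.1,-0.1,-0.1]
    - [7.1,-0.1,-0.1]
    - [7.1,-0.1,-0.1]
    - [7.1,-0.1,-0.1]
    - [7.1,-0.1,-0.1]
    - [7.1,-0.1,-0.1]
    - [7.1,-0.1,-0.1]
    - [7.1,-0.1,-0.1]
    - [7.1,-0.1,-0.1]
    - [7.1,-0.1,-0.1]
  turn:
    - [0,0,0]
    - [0,0,0]
    - [0,0,0]
    - [0,0,0]
    - [0,0,0]
    - [0,0,0]
    - [0,0,0]
    - [0,0,0]
    - [0,0,0]
    - [0,0,0]
    - [0,0,0]
    - [0,0,0]
    - [0,0,0]
    - [0,0,0]
    - [0,0,0]
    - [0,0,0]
    - [0,0,0]
    - [0,0,0]
    - [0,0,0]
    - [0,0,0]
  grip: [0,0,0,0,0,130,160,190,220,255,255,255,255,255,255,255,255,255,255,255]
  newtons: 30

```text
time_s: 12.23
ee_pos: [501.9, -6.0, 59.1]
ee_rot: [179.8, 70.0, -12.7]
force: [0.2, -5.5, -0.7]
gripper_width: 19.9
```

```bash
python3 - <<'E'
from h import *
s=env.state();p0,R0=cur();print(p0,s["qpos"],s["force"],s["gripper_width"])
# current grasp in box frame
G=p0-11*R0[:,0]; print("grasp box frame",(G-C)@np.stack([bx,by,ez],1))
for th in (5,10,15,20,25,30,35,40,45,50,55,60,61,62):
    t=np.radians(th)
    Q=R.from_rotvec(by*t).as_matrix()
    p=H+Q@(p0-H); print(th,*delta(p,Q@R0,p0,R0))
E
```

```text
[501.9027725   -6.0381159   59.14619964] [  1.04048391  15.27796822 126.74099548 -14.43663472  19.04134447
 116.43167326] [ 0.17172625 -5.47741512 -0.65492293] 19.94263096741015
grasp box frame [-106.4332377    -1.49997597   69.48093137]
5 [-1.45  0.   -0.55] [-0.    -0.087  0.   ]
10 [-2.85  0.   -1.22] [-0.    -0.175  0.   ]
15 [-4.18  0.   -2.01] [-0.    -0.262  0.   ]
20 [-5.44  0.   -2.91] [-0.001 -0.349  0.001]
25 [-6.62  0.01 -3.92] [-0.001 -0.436  0.001]
30 [-7.7   0.01 -5.03] [-0.001 -0.524  0.001]
35 [-8.69  0.   -6.23] [-0.001 -0.611  0.001]
40 [-9.56  0.   -7.51] [-0.001 -0.698  0.001]
45 [-10.32   0.    -8.86] [-0.001 -0.785  0.001]
50 [-10.96   0.   -10.27] [-0.002 -0.873  0.001]
55 [-11.48   0.   -11.74] [-0.002 -0.96   0.002]
60 [-11.86  -0.   -13.24] [-0.002 -1.047  0.002]
61 [-11.92  -0.   -13.54] [-0.002 -1.065  0.002]
62 [-11.98  -0.   -13.85] [-0.002 -1.082  0.002]
```

The tongue is held: opening 19.9 mm, grasp point where expected. Now lifting along the hinge arc, first half.

Request:
arm_command:
  slide:
    - [-0.72,0,-0.26]
    - [-1.45,0,-0.55]
    - [-2.15,0,-0.88]
    - [-2.85,0,-1.22]
    - [-3.52,0,-1.61]
    - [-4.18,0,-2.01]
    - [-4.82,0,-2.45]
    - [-5.44,0,-2.91]
    - [-6.04,0,-3.41]
    - [-6.62,0,-3.92]
    - [-7.17,0,-4.47]
    - [-7.7,0,-5.03]
    - [-7.7,0,-5.03]
    - [-7.7,0,-5.03]
  turn:
    - [0,-0.044,0]
    - [0,-0.087,0]
    - [0,-0.131,0]
    - [0,-0.175,0]
    - [0,-0.218,0]
    - [0,-0.262,0]
    - [0,-0.305,0]
    - [0,-0.349,0]
    - [0,-0.393,0]
    - [0,-0.436,0]
    - [0,-0.48,0]
    - [0,-0.524,0]
    - [0,-0.524,0]
    - [0,-0.524,0]
  grip: [255,255,255,255,255,255,255,255,255,255,255,255,255,255]

```text
time_s: 13.4
ee_pos: [522.1, -10.5, 148.4]
ee_rot: [0.5, 79.9, 168.0]
force: [-2.1, -2.2, 0.5]
gripper_width: 19.8
```

```bash
python3 - <<'E'
from h import *
s=env.state();p0,R0=cur();print(p0,s["ee_rot"],s["qpos"],s["force"],s["torque"],s["gripper_width"])
G=p0-11*R0[:,0]; g=(G-H)@np.stack([bx,by,ez],1); print("grasp rel hinge",g,np.hypot(g[0],g[2]),np.degrees(np.arctan2(g[2],-g[0])-np.arctan2(4.5,181.4)))
a=np.degrees(np.arctan2(-R0[2,0],R0[:,0]@bx));print("tool tilt",a)
th0=np.degrees(np.arctan2(g[2],-g[0])-np.arctan2(4.5,181.4))
for th in (5,10,15,20,25,30,32):
    t=np.radians(th); Q=R.from_rotvec(by*t).as_matrix(); print(th,*delta(H+Q@(p0-H),Q@R0,p0,R0))
p,d=env.grab_frame("scene");cv2.imwrite("pics/s5.png",p[:,:,::-1])
E
```

```text
[522.06471173 -10.54549152 148.39372607] [  0.52840992  79.93028741 168.01675652] [-3.36191827 22.03051122 95.94714507  1.5793236  71.98696816 98.53038915] [-2.05787948 -2.23004645  0.5209918 ] [-0.36699366  0.2058068   0.18887739] 19.80898749830982
grasp rel hinge [-155.0831282    -1.57831498   94.22427925] 181.46347140372166 29.860676127602705
tool tilt 100.06945166270744
5 [-1.45  0.   -0.54] [-0.    -0.087  0.   ]
10 [-2.85  0.   -1.21] [-0.    -0.175  0.   ]
15 [-4.19  0.   -1.99] [-0.    -0.262  0.001]
20 [-5.46  0.   -2.89] [-0.    -0.349  0.001]
25 [-6.64  0.   -3.89] [-0.001 -0.436  0.001]
30 [-7.73 -0.   -5.  ] [-0.001 -0.524  0.001]
32 [-8.13 -0.   -5.47] [-0.001 -0.559  0.001]
```

View pics/s5.png

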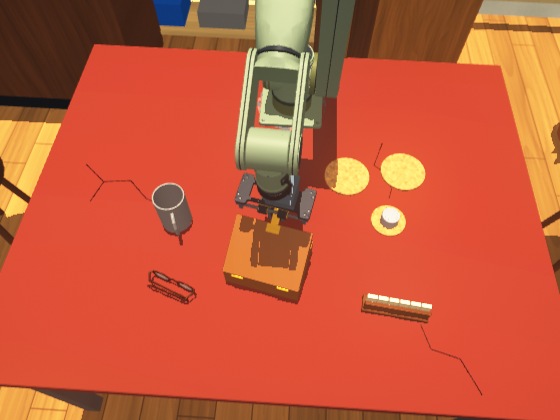

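The scene view shows the lid's front edge raised at about (272,228) with the tongue in the jaws, and the tin on the coaster at (390,217). Continuing to 60°.

Request:
arm_command:
  slide:
    - [-0.72,0,-0.26]
    - [-1.45,0,-0.54]
    - [-2.15,0,-0.87]
    - [-2.85,0,-1.21]
    - [-3.52,0,-1.6]
    - [-4.19,0,-1.99]
    - [-4.83,0,-2.44]
    - [-5.46,0,-2.89]
    - [-6.05,0,-3.39]
    - [-6.64,0,-3.89]
    - [-7.18,0,-4.44]
    - [-7.73,0,-5.0]
    - [-7.73,0,-5.0]
    - [-7.73,0,-5.0]
    - [-7.73,0,-5.0]
  turn:
    - [0,-0.044,0]
    - [0,-0.087,0]
    - [0,-0.131,0]
    - [0,-0.175,0]
    - [0,-0.218,0]
    - [0,-0.262,0]
    - [0,-0.305,0]
    - [0,-0.349,0]
    - [0,-0.393,0]
    - [0,-0.436,0]
    - [0,-0.48,0]
    - [0,-0.524,0]
    - [0,-0.524,0]
    - [0,-0.524,0]
    - [0,-0.524,0]
  grip: [255,255,255,255,255,255,255,255,255,255,255,255,255,255,255]

```text
time_s: 14.7
ee_pos: [583.5, -24.1, 215.8]
ee_rot: [0.1, 50.0, 167.6]
force: [-1.6, -4.6, 0.9]
gripper_width: 19.6
```

```bash
python3 - <<'E'
from h import *
s=env.state();p0,R0=cur();print(p0,s["ee_rot"],s["qpos"],s["force"],s["torque"],s["gripper_width"])
B=np.stack([bx,by,ez],1)
G=p0-11*R0[:,0]; g=(G-H)@B; print("grasp rel hinge",g,np.hypot(g[0],g[2]),np.degrees(np.arctan2(g[2],-g[0])-np.arctan2(4.5,181.4)))
print("tilt",np.degrees(np.arctan2(-R0[2,0],R0[:,0]@bx)))
for n in ("scene","top","wrist"):
    p,d=env.grab_frame(n);cv2.imwrite(f"pics/{n}6.png",p[:,:,::-1])
    W=cloud(d,n)
    if n=="wrist": W=W@R0.T+p0
    L=(W-H)@B
    m=(d>0)&(abs(abs(L[...,1])-72)<25)&(L[...,2]>15)&(L[...,2]<125)&(L[...,0]<20)&(L[...,0]>-85)
    q=L[m]; print(n,len(q))
    if len(q)>60:
        A=np.polyfit(q[:,2],q[:,0],1)
        r=q[:,0]-np.polyval(A,q[:,2]); k=abs(r)<6; A=np.polyfit(q[k,2],q[k,0],1)
        print(" angle",np.degrees(np.arctan2(1,-A[0])),k.mean(),"offset",A[1])
    if n!="wrist":
        t=(d>0)&(np.hypot(W[...,0]-440,W[...,1]-304)<60)&(W[...,2]>30)&(W[...,2]<50)
        print(n,"tin",cv2.minEnclosingCircle(W[t][:,:2].astype(np.float32)),np.median(W[t][:,2]))
    for l in ["tankard","glasses","domino_rack","tin"]:
        print(n,l,[(np.round(r["point"]).tolist(),round(r["p"],2)) for r in env.search_frame(n,l)][:1])
E
```

```text
[583.54966609 -24.05822416 215.83905636] [1.21652343e-01 5.00481936e+01 1.67569659e+02] [ -5.85482426  41.36224281  61.50838304   4.72621745 116.81649308
  97.30749313] [-1.58619467 -4.5508361   0.94797199] [-0.47441811 -0.12294621  0.6303697 ] 19.649104442981443
grasp rel hinge [-86.99050248  -1.59056463 159.27148964] 181.4793512623193 59.93657814599201
tilt 129.9518024811161
scene 743
 angle 60.063437675843474 1.0 offset 11.221040994542598
scene tin ((442.2407531738281, 304.1958923339844), 27.072404861450195) 38.298794273218164
scene tankard [([487.0, -303.0, 78.0], 0.69)]
scene glasses [([686.0, -281.0, 27.0], 0.58)]
scene domino_rack [([713.0, 300.0, 41.0], 0.94)]
scene tin [([447.0, 302.0, 41.0], 0.74)]
top 177
 angle 60.055646021992075 1.0 offset 10.100014874431777
top tin ((440.1295471191406, 305.3746643066406), 25.873992919921875) 37.70949922044372
top tankard [([479.0, -314.0, 63.0], 0.9)]
top glasses [([678.0, -281.0, 28.0], 0.65)]
top domino_rack [([696.0, 307.0, 27.0], 0.84)]
top tin [([438.0, 302.0, 39.0], 0.51)]
wrist 32813
 angle 60.06969108767357 1.0 offset 10.1674842304346
wrist tankard [([491.0, -268.0, 53.0], 0.81)]
wrist glasses []
wrist domino_rack []
wrist tin [([455.0, 298.0, 37.0], 0.65)]
```

View pics/scene6.png

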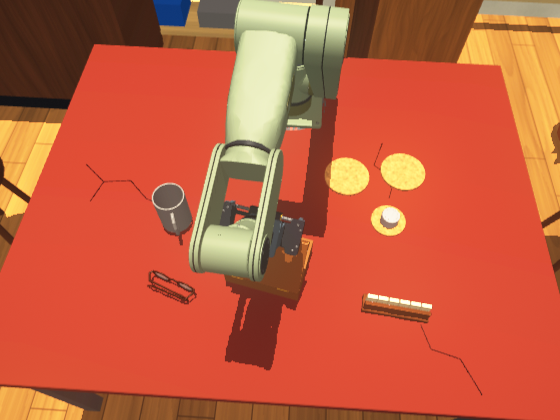

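View pics/wrist6.png

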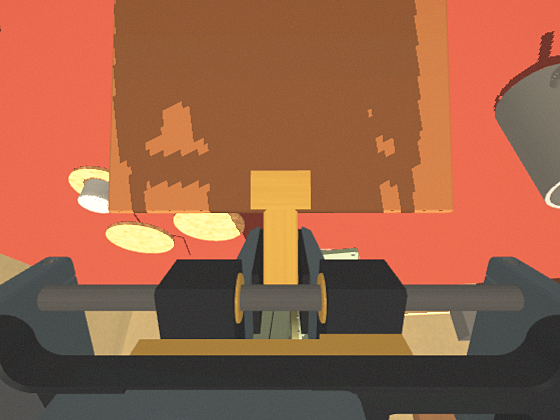

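The lid is at 60.06° by plane fits from all three cameras. The tongue at (280,230) in the wrist view is firmly between the pads, the tin is still on the coaster, and the bystanders haven't moved. Handing in.

```bash
python3 - <<'E'
from workcell import env
print(env.job_done()); s=env.state(); print(s["time_s"],s["ee_pos"],s["gripper_width"])
E
```

```text
the job is handed in; nothing more can be done
None
the job is handed in; nothing more can be done
```

The tin is on the smallest cork coaster, and the arm is holding the lid open at 60° by its tongue. I handed the job in at about 15.5 s on the robot's clock, well inside the 45 s limit.

- **Tin:** It touched down with about 6 N and stands upright near the coaster's centre. It measured within 1 mm of centre just after release, and 1–3 mm in the final pictures. Its top is at 38 mm, as it should be on a 6 mm coaster.
- **Lid:** Plane fits from all three cameras gave 60.1°, and the arm's own pose gave 59.9°. The tongue was gripped at 30 N with 19.6 mm opening.
- **Bystanders:** In the top and scene pictures the tankard, glasses and domino rack are within about 3 mm of where they started, which is within the networks' accuracy. From the wrist camera, the tankard reading was about 35 mm off in y. I put that down to the network seeing only part of it from the side.
- **Setback:** The first approach to the tongue, tilted 50° below horizontal, stopped short because joint 6 reached its limit. Nothing was touched, and I switched to a 70° tilt.

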